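# Dry the porous stones: load the dryer's locking carriage

### The arm

A 6-joint arm with a two-finger parallel gripper is mounted at the origin on a cart in front of the work surface, level with it; the furniture and walls round the work are solid. World frame = base frame: x ahead of the robot, y to its left, z up, the work surface at z = 0. Lengths are in m, angles in rad, forces in N, time in s.
With the tool pointing down it reaches from about 0.3 to 0.95 m from the base axis. Payload 3.1 kg.
Tool frame: the origin (TCP) lies on the centre line of the jaws, within the pads' length; the fingertips stand 25 mm ahead of it and the grasp point (between the pads) lies 6 mm ahead of it; z points along the fingers, y is the line along which they close (so a half turn about z gives the same grasp; the last joint's range is limited). The gripper opens to 85 mm and grips with 20 to 120 N. Pads are 22 mm wide; open, the fingers measure 114 mm over their backs; the gripper's body (76 mm by 85 mm) begins 54 mm behind the grasp point. The pads swing forward as they close: fully open they stand 13 mm farther back than shut.
Start: joints at [1.043, 0.308, 1.634, -0, 1.2, -0.07], TCP at [0.276, 0.561, 0.256] pointing down, gripper open.
Joint ranges: [-3.06, 3.06], [-0.79, 1.96], [0.05, 2.63], [-1.19, 4.34], [0.05, 2.64], [-2.94, 2.94]. Speed limits (rad/s): [2.79, 2.79, 3.14, 3.14, 3.14, 3.14].

### API

Orientations are given as a rotation vector (axis times angle).
In Python, from bench import * gives the robot as it stands. Calls block until the motion is done:
- move_pose(position, orientation): joint-space move of the TCP to a pose.
- movel(position, v=0.15, rot=None, force_limit=None): straight line of the TCP; rot=None keeps the orientation; v is the mean speed in m/s. With force_limit (N) it stops when the force on the tool has changed by that much, and returns True; else False.
- set_joints(angles): joint-space move.
- grip(opening, grasp_force=None): opening from 0.0 (shut) to 1.0 (fully open); grasp_force is the grip in N (None keeps the last); returns when the fingers have stopped.
- wait(seconds).
- solve_ik(position, orientation): joint angles nearest the present ones, or None.
- observe(): the state.
- read_camera(name): name is "scene" or "top"; returns a dict with "image" (480x640x3 uint8, blue, green, red), "range_z" (480x640 float32, m along the optical axis (not along the pixel's ray), 0 where there is no reading), "fx", "fy", "cx", "cy" (pixels), "rvec" (rotation vector, rad) and "tvec" (3), from world to camera coordinates, as OpenCV has them. Camera axes: x right, y down, z forward; pixel columns grow to the right and rows downward; lengths in m; the calibration is good to about 2 mm. A picture is of the moment at which its call begins.
A pose or a line that the arm cannot do raises IKError and nothing moves.
- hand_in(): hands the job in; it is judged then, once.
Trained networks look in the newest picture that a camera, given by its name, has taken for a name from the list of things; names that differ only in an ending like _2 or _b are one class to them, and where a whole thing is asked for, a point or a joint stands for the part that bears it (a point fixed in the world has none). Each returns a list of dicts, best first, with "score" (0 to 1); they miss things now and then, are a little off and sometimes report something else, mostly with a low value. They report only what shows in the picture. A call takes as long as a camera call. They do not tell look-alikes from the thing itself.
- cut_out(query, camera): "pixels" (480x640 bool, what is visible of it) and "centre" ([column, row] as shares, 0 to 1, of the picture: columns of its width, rows of its height, amid what is visible of it).
- place_of(query, camera): "centre" ([column, row] as shares, 0 to 1, of the picture: columns of its width, rows of its height: a listed point, or the origin of a listed thing).
The state is a dict: "time_s": time; "qpos": joint angles; "qvel": joint speeds; "joint_efforts": joint torques, N m; "eef_pos": TCP position; "eef_rot": TCP orientation; "wrist_force": force on the tool from outside, world axes, zero at the start; "ft_torque": the same for the moment, N m; "gripper_width": opening from 0.0 (shut) to 1.0 (fully open); "grasp_force": force on a finger pad.
Only numpy, scipy, OpenCV 4.12 (cv2) and the standard library are available. Lean on these libraries where they do the work, as an engineer would, in place of code of your own. Each camera call takes 0.05 s, during which the arm holds its last target. There are 200 camera calls.

### The job

Get the porous stones into the little dryer. Swing its cover open until it stays up on its own, then hold the carriage's release button down and slide the tray fully out to the loading end so that it locks there; lift every stone off its pile and lay them all flat and side by side on the tray, slide the tray back fully home the same way so that it locks in the bay with the button up again, and shut the cover. Leave the ring, the pipe coupling and the spanner where they are.

Things in the scene. Friction and masses are not known exactly. Their poses are not given: they have to be found in the camera images.
- dryer: Small bench dryer, fixed to the bench; origin: centre of the underside of its grey bed (160 mm in x, 345 mm in y, top at z 18 mm). Its y axis is the line of the rail. The +y half is the drying bay: two thin heater tubes (8 mm, 32 mm either side of the middle line, axis at z 53 mm) reach from the end wall at y +0.166 to y +0.034 over the tray there, so stones cannot be put in or taken out in the bay. The -y half, with the grey bed bare and nothing above, is the loading end.
- carriage (a joint): Travel of the tray carriage along the rail, m: 0 = fully home in the bay (its start), 0.156 = fully out at the loading end (towards the dryer's -y); firm stops at both ends. It locks at every 12 mm of travel, the two ends included, whenever the release button is up, and runs freely (about 1 N of drag plus 6 N per m/s) while the button is held at least 6 mm down. It carries tray, tongue and button. With the cover shut the tray cannot leave the bay.
- tray_mid (a point): Centre of the top of the carriage's flat tray floor (28 mm above the bench), axes as the dryer's; moves with the carriage. Tray 150 x 150 mm outside, rim 3 mm thick and 5 mm high. There is room for four stones side by side in two rows (centres 32 mm off the middle lines).
- release (a joint): Travel of the release button, m: 0 = up (lock in), 0.010 = fully pressed; springs back up by itself, 1.8 N at rest to 6.3 N fully down. If it is let go between two lock positions it stays down about 4 to 6 mm until the carriage is moved on to the next.
- release_top (a point): Centre of the top of the round grey release button (26 mm diameter) on the black tongue that sticks out of the tray towards the dryer's -y, 140 mm from tray_mid; its top stands 44 mm above the bench when up and it is pressed straight down. Two black cheeks (44 mm wide, 46 mm above the bench at their tops) stand either side of it along the rail, 46 mm apart inside: a closed fingertip pressing the button can push the carriage along by friction or against a cheek.
- cover (a joint): Swing of the hinged cover of the bay, rad: 0 = shut (start), 1.92 = fully open against its stop. It is not sprung: it falls shut below about 1.35 and falls open and stays open on its own beyond about 1.4. About 0.22 kg.
- cover_bar (a point): Middle of the cover's pull bar: a round steel bar 10 mm thick, 104 mm long along the dryer's x axis, held off the cover's free edge by two struts 45 mm either side of its middle; 92 mm above the bench when shut. It can be pinched between its struts from above at every angle of the cover, the fingers closing along the dryer's y; it turns between the fingers.
- cover_hinge (a point): Middle of the cover's hinge line (along the dryer's x axis), at the +y end of the dryer, 45 mm above the bench; the bar moves in an arc of 207 mm radius about it, up and over towards +y.
- stone_1_mid (a point): flat round porous stone (disc), 50 mm diameter, 10 mm thick, about 0.1 kg; this point is the disc's centre, 5 mm from either face, z along its axis. Lowest of a pile of two or three stones, on the bench behind the dryer at the start.
- stone_2_mid (a point): flat round porous stone (disc), 50 mm diameter, 10 mm thick, about 0.1 kg; this point is the disc's centre, 5 mm from either face, z along its axis. Lies on stone_1 at the start.
- stone_3_mid (a point): flat round porous stone (disc), 50 mm diameter, 10 mm thick, about 0.1 kg; this point is the disc's centre, 5 mm from either face, z along its axis. Lies on stone_2 at the start; not always there.
- stone_4_mid (a point): flat round porous stone (disc), 50 mm diameter, 10 mm thick, about 0.1 kg; this point is the disc's centre, 5 mm from either face, z along its axis. Lies alone on the bench behind the dryer; not always there. Behind the stones stands a fixed blue case of fittings, 48 mm high, its front about 0.68 m ahead of the robot.
- stone_1: The stone of stone_1_mid; origin at the centre of its underside (as first laid).
- stone_2: The stone of stone_2_mid; origin as above.
- stone_3: The stone of stone_3_mid; origin as above.
- stone_4: The stone of stone_4_mid; origin as above.
- ring: Bystander: bare steel cutter ring, 68 mm diameter, 30 mm high, in front of the loading end; origin centre of underside.
- coupling: Bystander: cream plastic pipe coupling standing up, 56 mm diameter, 62 mm high; origin centre of underside.
- wrench: Bystander: open-ended spanner, 175 mm long in its y, 27 mm wide, 6 mm thick, lying near the front of the bench at the right; origin at its middle.
Not all that is in view belongs to the job. Leave any green look-alike of the stone_3 alone.

How it is judged:
On the way, in this order (a step that is already met when the one before it is completed fails the run):
1. the cover stands open by itself, beyond its balance point, the robot clear of it (value of joint cover above 1.7 rad and contact force between each of the arm, the fingers and anything else below 0.1 N), for 0.5 s.
2. the tray is fully out at the loading end and locked there (button up), the cover still open (value of joint carriage above 0.1535 m and value of joint release below 0.0015 m and value of joint cover above 1.6 rad), for 0.3 s.
3. every stone lies flat on the tray floor, let go, with the tray out and locked (value of joint carriage above 0.1535 m and value of joint release below 0.0015 m and x of stone_1_mid in the frame of tray_mid between -0.055 and 0.055 m and y of stone_1_mid in the frame of tray_mid between -0.055 and 0.055 m and z of stone_1_mid in the frame of tray_mid between 0.0015 and 0.0085 m and (angle between stone_1_mid's own z axis and vertical below 0.12 rad or angle between stone_1_mid's own z axis and vertical above 3.02 rad) and x of stone_2_mid in the frame of tray_mid between -0.055 and 0.055 m and y of stone_2_mid in the frame of tray_mid between -0.055 and 0.055 m and z of stone_2_mid in the frame of tray_mid between 0.0015 and 0.0085 m and (angle between stone_2_mid's own z axis and vertical below 0.12 rad or angle between stone_2_mid's own z axis and vertical above 3.02 rad) and x of stone_3_mid in the frame of tray_mid between -0.055 and 0.055 m and y of stone_3_mid in the frame of tray_mid between -0.055 and 0.055 m and z of stone_3_mid in the frame of tray_mid between 0.0015 and 0.0085 m and (angle between stone_3_mid's own z axis and vertical below 0.12 rad or angle between stone_3_mid's own z axis and vertical above 3.02 rad) and x of stone_4_mid in the frame of tray_mid between -0.055 and 0.055 m and y of stone_4_mid in the frame of tray_mid between -0.055 and 0.055 m and z of stone_4_mid in the frame of tray_mid between 0.0015 and 0.0085 m and (angle between stone_4_mid's own z axis and vertical below 0.12 rad or angle between stone_4_mid's own z axis and vertical above 3.02 rad) and contact force between each of the arm, the fingers and stone_1 below 0.1 N and contact force between each of the arm, the fingers and stone_2 below 0.1 N and contact force between each of the arm, the fingers and stone_3 below 0.1 N and contact force between each of the arm, the fingers and stone_4 below 0.1 N), for 0.3 s.
4. the tray is fully home in the bay and locked (button up), with every stone on it (value of joint carriage below 0.0025 m and value of joint release below 0.0015 m and x of stone_1_mid in the frame of tray_mid between -0.055 and 0.055 m and y of stone_1_mid in the frame of tray_mid between -0.055 and 0.055 m and z of stone_1_mid in the frame of tray_mid between 0.0015 and 0.0085 m and (angle between stone_1_mid's own z axis and vertical below 0.12 rad or angle between stone_1_mid's own z axis and vertical above 3.02 rad) and x of stone_2_mid in the frame of tray_mid between -0.055 and 0.055 m and y of stone_2_mid in the frame of tray_mid between -0.055 and 0.055 m and z of stone_2_mid in the frame of tray_mid between 0.0015 and 0.0085 m and (angle between stone_2_mid's own z axis and vertical below 0.12 rad or angle between stone_2_mid's own z axis and vertical above 3.02 rad) and x of stone_3_mid in the frame of tray_mid between -0.055 and 0.055 m and y of stone_3_mid in the frame of tray_mid between -0.055 and 0.055 m and z of stone_3_mid in the frame of tray_mid between 0.0015 and 0.0085 m and (angle between stone_3_mid's own z axis and vertical below 0.12 rad or angle between stone_3_mid's own z axis and vertical above 3.02 rad) and x of stone_4_mid in the frame of tray_mid between -0.055 and 0.055 m and y of stone_4_mid in the frame of tray_mid between -0.055 and 0.055 m and z of stone_4_mid in the frame of tray_mid between 0.0015 and 0.0085 m and (angle between stone_4_mid's own z axis and vertical below 0.12 rad or angle between stone_4_mid's own z axis and vertical above 3.02 rad)), for 0.3 s.
At the end, for the whole second after the job is handed in: The cover is shut (within 0.04 rad), the tray is home within 2.5 mm with its button up (within 1.5 mm), and every stone there is lies flat on the tray floor (within 0.12 rad and 3.5 mm of height, centre within 55 mm of the tray's middle lines, so none on another), at rest (all of step 4 and value of joint cover below 0.04 rad and linear speed of each of stone_1, stone_2, stone_3, stone_4 below 0.02 m/s); the robot touches nothing.
It fails at once if the cutter ring is moved by more than 30 mm or tipped over (distance of ring from where it was at the start of the episode above 0.03 m or angle between ring's own z axis and vertical above 0.5 rad).
It fails at once if the pipe coupling is moved by more than 30 mm or tipped over (distance of coupling from where it was at the start of the episode above 0.03 m or angle between coupling's own z axis and vertical above 0.5 rad).
It fails at once if the spanner is moved by more than 30 mm or tipped over (distance of wrench from where it was at the start of the episode above 0.03 m or angle between wrench's own z axis and vertical above 0.5 rad).
Of stone_3, stone_4 only 1 to 2 are there at a start; the rules pass over those that are not, and their reading is None.
At some moment in a run one of stone_4 may be knocked a few centimetres aside while the robot is not near it.
Once in a run the grip may slacken for a moment while it holds something.
It also fails if it takes over 208 s, if anything falls off the work surface, if the arm or the gripper's body presses on something with over 40 N, if the wrist force passes 120 N, or if a joint passes its speed limit or range.

## Working session

There is one attempt and no reset: what is moved stays moved. The work goes in short steps, each a Python script; the robot and the scene stay as the last script left them, time stands still between calls to the robot, and variables do not carry over. Pictures are saved under pics/ and viewed, at most 14 in all, crops included, and the job is handed in when it is done.

```bash
ls; mkdir -p pics
cat > h.py <<'E'
from bench import *
import numpy as np, cv2
from scipy.spatial.transform import Rotation as R
def cam(n):
    c=read_camera(n); c['Rm']=cv2.Rodrigues(np.array(c['rvec'],float))[0]; c['t']=np.array(c['tvec'],float).ravel(); return c
def ray(c,u,v):
    d=c['Rm'].T@np.array([(u-c['cx'])/c['fx'],(v-c['cy'])/c['fy'],1.]); return -c['Rm'].T@c['t'],d
def at_z(c,u,v,z):
    o,d=ray(c,u,v); return o+d*(z-o[2])/d[2]
def cloud(c):
    v,u=np.mgrid[0:480,0:640]; z=c['range_z']
    p=np.stack([(u-c['cx'])/c['fx']*z,(v-c['cy'])/c['fy']*z,z],-1)
    w=(p-c['t'])@c['Rm']; w[z<=0]=np.nan; return w
def px(c,p):
    q=c['Rm']@np.array(p)+c['t']; return c['fx']*q[0]/q[2]+c['cx'],c['fy']*q[1]/q[2]+c['cy']
def down(yaw): # tool y axis direction at angle yaw+90 from world x ; z down
    return (R.from_euler('z',yaw)*R.from_euler('x',np.pi)).as_rotvec()
E
python3 - <<'E'
from h import *
o=observe(); print(o)
for n in('scene','top'):
    c=cam(n); cv2.imwrite(f'pics/{n}0.png',c['image']); W=cloud(c)
    print(n,'cam at',-c['Rm'].T@c['t'])
    for q in ['release_top','cover_bar','cover_hinge','tray_mid','dryer','ring','coupling','wrench','stone_1_mid','stone_4_mid','stone_1']:
        for r in place_of(q,n)[:4]:
            u,v=r['centre'][0]*640,r['centre'][1]*480
            w=W[min(int(v),479),min(int(u),639)]
            print(q,round(r['score'],2),round(u),round(v),np.round(w,3))
E
```

```text
pics
{'time_s': 0.0, 'qpos': array([ 1.04329442e+00,  3.09049210e-01,  1.63516704e+00, -2.11829717e-06,
        1.19969644e+00, -6.97216757e-02]), 'qvel': array([ 1.03609652e-03,  4.92668575e-06, -1.22595454e-03, -7.62006151e-04,
       -5.85953988e-04, -7.34797635e-04]), 'joint_efforts': array([-4.57408560e-04, -4.15270865e+01, -2.76652801e+01, -1.71436618e-04,
        1.06830909e-02,  4.12789674e-06]), 'eef_pos': array([0.27587984, 0.55997493, 0.25502877]), 'eef_rot': array([-0.71266103, -3.05899171,  0.00348319]), 'wrist_force': array([-0.09064239,  0.50469558,  0.10853402]), 'ft_torque': array([-0.06540074, -0.03332957,  0.03350847]), 'grasp_force': 0.0, 'gripper_width': 0.998665926191048}
scene cam at [-0.05923269 -0.43564265  0.69180654]
release_top 0.68 331 237 [0.613 0.034 0.026]
release_top 0.44 293 260 [0.489 0.044 0.044]
cover_bar 0.89 278 235 [0.482 0.074 0.099]
tray_mid 0.7 294 259 [0.489 0.042 0.044]
dryer 0.65 272 266 [0.464 0.082 0.026]
ring 0.79 327 351 [ 0.366 -0.127 -0.001]
ring 0.52 293 258 [0.489 0.047 0.045]
coupling 0.58 210 224 [0.451 0.246 0.073]
coupling 0.5
[... 684 characters left out ...]
.097]
release_top 0.41 307 192 [0.635 0.04  0.031]
cover_bar 0.7 291 254 [0.486 0.075 0.101]
cover_hinge 0.67 204 263 [0.471 0.271 0.073]
cover_hinge 0.54 306 194 [0.63  0.042 0.032]
dryer 0.74 278 254 [0.488 0.108 0.07 ]
ring 0.68 377 308 [ 0.363 -0.12   0.004]
coupling 0.59 422 168 [ 0.694 -0.242 -0.001]
coupling 0.35 365 194 [ 0.632 -0.101  0.008]
coupling 0.26 375 304 [ 0.372 -0.116 -0.004]
wrench 0.79 450 293 [ 0.392 -0.294  0.003]
stone_1_mid 0.43 304 195 [0.63  0.044 0.035]
stone_4_mid 0.61 368 194 [ 0.631 -0.105  0.012]
stone_1 0.89 368 193 [ 0.634 -0.106  0.007]
stone_1 0.78 307 192 [0.637 0.037 0.032]
stone_1 0.75 178 247 [0.513 0.344 0.012]
stone_1 0.47 304 199 [0.619 0.047 0.028]
```

View pics/scene0.png

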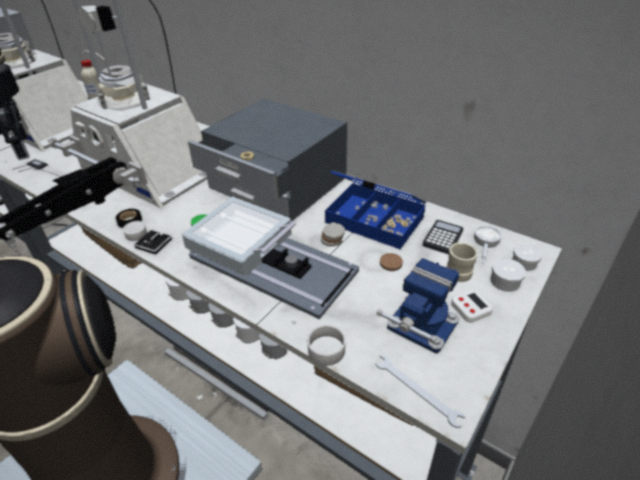

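View pics/top0.png

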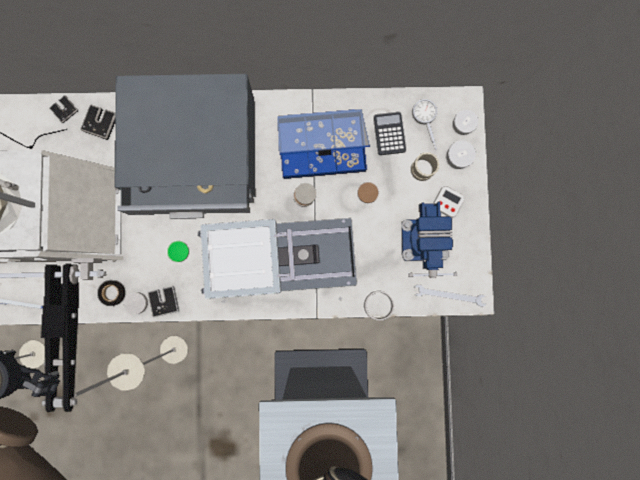

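The top picture shows the dryer (200–355, 220–297) with its bay to the left. There is a pile at (305,194), a single brown disc at (368,193), a green look-alike at (178,251) and the ring at (378,305). The pale discs at (140,302) and (460,150) are candidates to rule out. I'll fit the dryer pose and crop the stones.

Run:
```python
from h import *
for n in('top','scene'):
    c=cam(n); W=cloud(c)
    m=cut_out('dryer',n)[0]; print(n,m['score'],m['pixels'].sum())
    P=W[m['pixels']]; P=P[~np.isnan(P[:,0])]
    P=P[P[:,2]>0.008]
    r=cv2.minAreaRect((P[:,:2]*1000).astype(np.float32)); print('all',r)
    B=P[(P[:,2]<0.03)&(P[:,1]<0.06)]; print('bed',np.median(B[:,2]),cv2.minAreaRect((B[:,:2]*1000).astype(np.float32)))
    T=P[P[:,2]>0.055]; print('cover',np.median(T[:,2]),cv2.minAreaRect((T[:,:2]*1000).astype(np.float32)))
    for q in('stone_1','stone_4','coupling','ring'):
      for s in cut_out(q,n)[:4]:
        Q=W[s['pixels']]; Q=Q[~np.isnan(Q[:,0])]
        print(q,round(s['score'],2),np.round(np.array(s['centre'])*[640,480]),'mean',np.round(np.median(Q,0),3),'z95',np.round(np.percentile(Q[:,2],[5,50,90]),3),'bgr',np.median(c['image'][s['pixels']],0), 'ext',np.round(np.ptp(Q,0),3))
    if n=='scene':
        im=cv2.resize(c['image'][205:345,235:475],None,fx=3.3,fy=3.3,interpolation=cv2.INTER_CUBIC)
    else: im2=cv2.resize(c['image'][170:300,195:395],None,fx=4,fy=4,interpolation=cv2.INTER_CUBIC)
cv2.imwrite('pics/cs.png',im); cv2.imwrite('pics/ct.png',im2)
```

```text
top 0.78 10682
all ((485.94122314453125, 108.48894500732422), (167.80870056152344, 356.2396240234375), 3.2891275882720947)
bed 0.019105692209586654 ((491.4236755371094, -3.5722885131835938), (159.34022521972656, 131.46896362304688), 2.2195582389831543)
cover 0.07306110185324444 ((482.1414489746094, 174.60711669921875), (167.80870056152344, 204.64402770996094), 3.2891275882720947)
stone_1 0.86 [179. 249.] mean [0.504 0.346 0.01 ] z95 [0.001 0.01  0.014] bgr [ 80. 189.  33.] ext [0.049 0.054 0.023]
stone_1 0.81 [368. 193.] mean [ 0.636 -0.106  0.01 ] z95 [0.006 0.01  0.014] bgr [ 91.  116.5 150. ] ext [0.049 0.048 0.017]
stone_1 0.67 [304. 193.] mean [0.633 0.042 0.031] z95 [0.026 0.031 0.034] bgr [159. 167. 172.] ext [0.048 0.05  0.022]
stone_4 0.86 [179. 249.] mean [0.504 0.346 0.01 ] z95 [0.001 0.01  0.014] bgr [ 80. 189.  33.] ext [0.049 0.054 0.023]
stone_4 0.81 [368. 193.] mean [ 0.636 -0.106  0.01 ] z95 [0.006 0.01  0.014] bgr [ 91.  116.5 150. ] ext [0.049 0.048 0.017]
stone_4 0.67 [304. 193.] mean [0.633 0.042 0.031] z95 [0.026 0.031 0.034] bgr [159. 167. 172.] ext [0.048 0.05
[... 1590 characters left out ...]
 mean [ 0.631 -0.109  0.009] z95 [-0.     0.009  0.01 ] bgr [ 89. 111. 139.] ext [0.059 0.054 0.015]
stone_4 0.51 [336. 242.] mean [0.617 0.024 0.005] z95 [0.005 0.005 0.005] bgr [ 96. 103. 104.] ext [0.006 0.002 0.   ]
coupling 0.75 [465. 256.] mean [ 0.677 -0.244  0.044] z95 [0.01  0.044 0.06 ] bgr [100.  111.5 116. ] ext [0.058 0.056 0.064]
coupling 0.66 [327. 240.] mean [0.61  0.037 0.015] z95 [0.01  0.015 0.019] bgr [66. 76. 89.] ext [0.029 0.044 0.012]
ring 0.79 [325. 337.] mean [ 0.364 -0.125  0.018] z95 [0.002 0.018 0.029] bgr [118. 120. 122.] ext [0.076 0.08  0.041]
ring 0.74 [465. 257.] mean [ 0.679 -0.243  0.042] z95 [0.005 0.042 0.06 ] bgr [101. 113. 117.] ext [0.237 0.081 0.122]
```

View pics/cs.png

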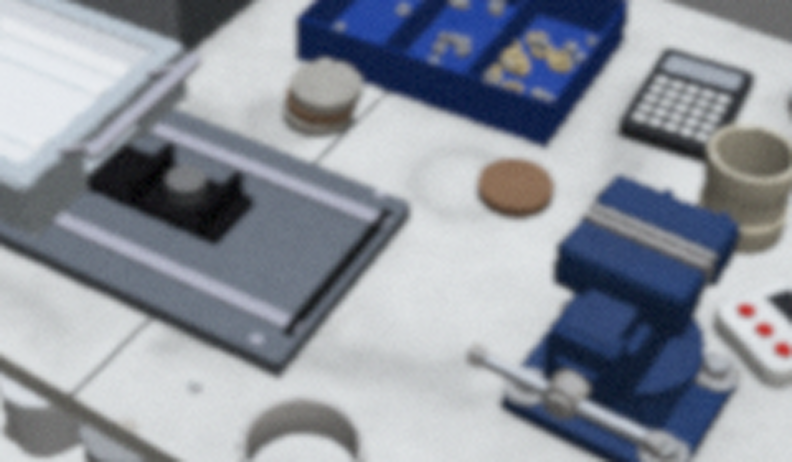

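View pics/ct.png

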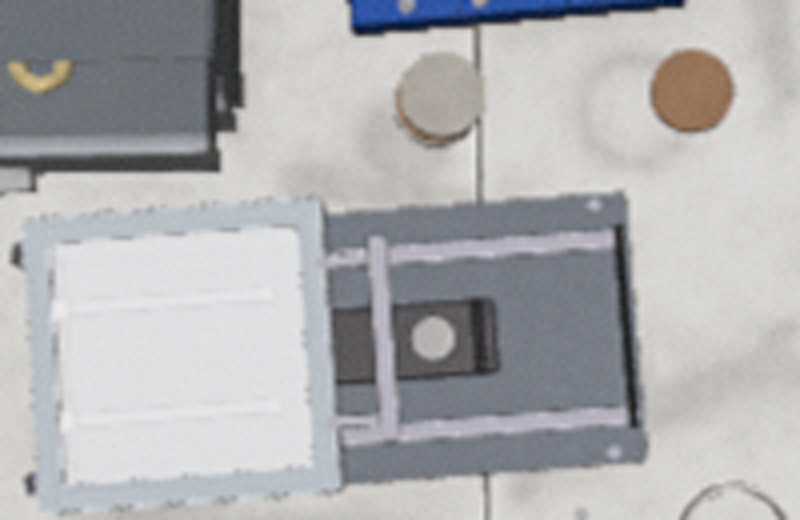

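The pile at (305,194) is three stones high (grey, brown and grey, top at z 0.03). The brown disc alone at (368,193) is stone_4. The green disc at (178,251) is the look-alike, and the pale discs near the left and right edges are not behind the dryer, so they are not the stones. Next I'll refine the bar and button positions, then open the cover.

```bash
cat >> h.py <<'E'
YAW=np.deg2rad(3.2)
D0=np.array([0.4846,0.1027,0.])
Rd=R.from_euler('z',YAW).as_matrix()
def d2w(p): return D0+Rd@np.array(p,float)
def w2d(p): return Rd.T@(np.array(p,float)-D0)
RY=down(np.pi+YAW)
def st(*k):
    o=observe(); print('t',round(o['time_s'],1),'pos',np.round(o['eef_pos'],4),'w',round(o['gripper_width'],3),'gf',round(o['grasp_force'],1),'F',np.round(o['wrist_force'],1),*k); return o
E
python3 - <<'E'
from h import *
for n in('top','scene'):
    c=cam(n); W=cloud(c)
    D=(W-D0)@Rd
    # bar: high-z pts in front of cover edge
    m=(abs(D[...,0])<0.045)&(D[...,1]>-0.055)&(D[...,1]<0.03)&(D[...,2]>0.055)&(D[...,2]<0.12)
    P=D[m]; h,e=np.histogram(P[:,1],bins=np.arange(-.055,.031,.005)); print(n,'bar hist',list(zip(np.round(e[:-1]*1000),h)))
    b=P[P[:,2]>0.082]; print('bar med',np.round(np.median(b,0),4),len(b),np.round(np.percentile(b[:,1],[5,95]),4))
    g=c['image'].astype(int)
    u,v=px(c,d2w([0.0045,-0.06,.044])); print('expect button',u,v)
    m=(D[...,2]>0.035)&(D[...,2]<0.055)&(abs(D[...,0])<.03)&(D[...,1]<-0.035)&(D[...,1]>-0.1)&(g.min(-1)>110)
    m&=~np.isnan(D[...,0])
    vv,uu=np.nonzero(m); print('button px',len(uu),uu.mean(),vv.mean(),'dryer',np.round(w2d(at_z(c,uu.mean(),vv.mean(),.044)),4))
    for r in cut_out('cover_bar',n)[:2]:
        q=r['pixels']; print('bar cut',round(r['score'],2),q.sum(),np.round(np.nanmedian(D[q],0),4))
for p,rot in [(d2w([0,-.03,.2]),RY),(d2w([0,-.03,.106]),RY),(d2w([0,.287,.233]),RY)]:
    print(solve_ik(p,rot))
E
```

```text
top bar hist [(np.float64(-55.0), np.int64(0)), (np.float64(-50.0), np.int64(0)), (np.float64(-45.0), np.int64(0)), (np.float64(-40.0), np.int64(0)), (np.float64(-35.0), np.int64(7)), (np.float64(-30.0), np.int64(97)), (np.float64(-25.0), np.int64(82)), (np.float64(-20.0), np.int64(8)), (np.float64(-15.0), np.int64(8)), (np.float64(-10.0), np.int64(5)), (np.float64(-5.0), np.int64(5)), (np.float64(-0.0), np.int64(24)), (np.float64(5.0), np.int64(96)), (np.float64(10.0), np.int64(86)), (np.float64(15.0), np.int64(85)), (np.float64(20.0), np.int64(90)), (np.float64(25.0), np.int64(90))]
bar med [-0.0019 -0.0249  0.0956] 209 [-0.0299 -0.0115]
expect button 305.692578328563 252.3602488722259
button px 93 302.61290322580646 254.0215053763441 dryer [ 0.0012 -0.0526  0.044 ]
bar cut 0.62 5947 [0.0011 0.0846 0.0731]
bar cut 0.2 10878 [0.0003 0.0117 0.0692]
scene bar hist [(np.float64(-55.0), np.int64(0)), (np.float64(-50.0), np.int64(0)), (np.float64(-45.0), np.int64(0)), (np.float64(-40.0), np.int64(0)), (np.float64(-35.0), np.int64(33)), (np.float64(-30.0), np.int64(112)), (np.float64(-25.0), np.int64(27)), (np.float64(-20.0), np.int64(1)), (np.float64(-15.0), np.int64(3)), (np.float64(-10.0), np.int64(5)), (np.float64(-5.0), np.int64(4)), (np.float64(-0.0), np.int64(72)), (np.float64(5.0), np.int64(112)), (np.float64(10.0), np.int64(65)), (np.float64(15.0), np.int64(52)), (np.float64(20.0), np.int64(52)), (np.float64(25.0), np.int64(64))]
bar med [ 0.0001 -0.0281  0.0944] 180 [-0.0307 -0.0214]
expect button 294.5760423775431 258.19868028529277
button px 52 291.1923076923077 258.09615384615387 dryer [ 0.0011 -0.0538  0.044 ]
bar cut 0.67 5050 [-0.0235  0.0703  0.0715]
[ 0.05991199  0.11659525  1.99107131  0.          1.03392609 -1.56673487]
[ 0.05991199  0.26256252  2.04671693  0.          0.8323132  -1.56673487]
[ 6.21717020e-01  3.00276123e-01  1.69339232e+00 -4.44089210e-16
  1.14792421e+00 -1.00492984e+00]
```

```bash
cat > openc.py <<'E'
from h import *
import sys
BAR=np.array([0,-0.0265,0.092]); H=np.array([0,-0.0265+0.2016,0.045]); A0=np.arctan2(.047,.2016)
def bar(th):
    a=A0+th; return H+0.207*np.array([0,-np.cos(a),np.sin(a)])
UP=0.013 # TCP above bar axis
def tcp(th,dz=0): return d2w(bar(th)+[0,0,UP+dz])
E
python3 - <<'E'
from openc import *
grip(0.26,40)
move_pose(tcp(0,.13),RY); st()
print(movel(tcp(0,.03),0.15)); print('hit',movel(tcp(0),0.04,force_limit=6)); st()
grip(0.0,40); o=st('gripped')
E
```

```text
t 4.5 pos [0.4862 0.0768 0.2351] w 0.26 gf 0.0 F [-0.6 -0.6  0.5]
False
hit False
t 6.2 pos [0.4862 0.0763 0.105 ] w 0.257 gf 0.0 F [-0.1  0.2  0.4]
t 6.5 pos [0.4864 0.0761 0.1054] w 0.095 gf 39.0 F [ 0.  -0.9  1.6] gripped
```

Run:
```python
from openc import *
for th in np.arange(.16,1.85,.14):
    movel(tcp(th),0.12); o=observe()
    if abs(o['wrist_force']).max()>20 or o['gripper_width']<.05: st('!!',th); break
st(th)
movel(tcp(1.86),.08); st()
grip(0.26); wait(.3); st()
movel(tcp(1.86,.06),.08); wait(.6); st()
c=cam('scene'); cv2.imwrite('pics/s1.png',c['image'])
```

```text
t 11.6 pos [0.4696 0.3765 0.2393] w 0.096 gf 42.7 F [3.8 0.6 1.6] 1.8400000000000005
t 11.9 pos [0.4694 0.3796 0.2376] w 0.098 gf 42.6 F [ 4.8 -0.3  1.1]
t 12.5 pos [0.4688 0.3799 0.2377] w 0.259 gf 0.2 F [-0.5  0.7 -0.1]
t 14.0 pos [0.4691 0.3799 0.2978] w 0.257 gf 0.0 F [ 0.2 -0.2  0.5]
```

View pics/s1.png

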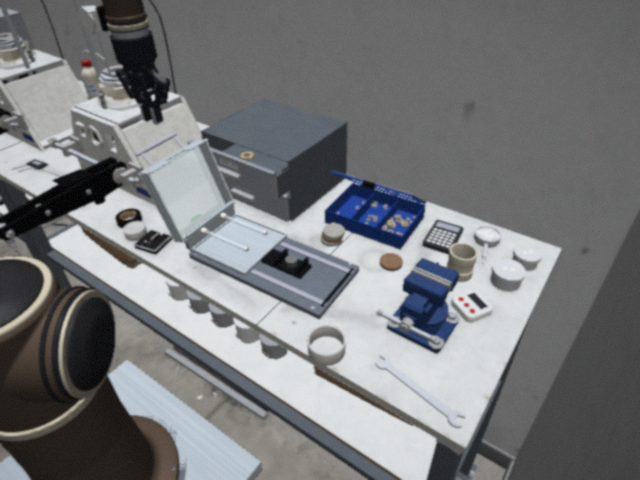

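The cover is standing open and the robot is clear of it. Next I'll press the button and slide the tray out.

```bash
cat > slide.py <<'E'
from h import *
def press(by,bx=0.001,zt=0.0355):
    grip(0.0,20)
    movel(d2w([bx,by,.12]),.25); movel(d2w([bx,by,.078]),.12)
    movel(d2w([bx,by,zt+.025]),.03,force_limit=25); wait(.2); return st('pressed')
E
python3 - <<'E'
from slide import *
movel(tuple(d2w([0,0.15,.31])),.25,rot=RY); movel(tuple(d2w([0,-0.053,.2])),.25)
o=press(-.053)
if o['wrist_force'][2]>3:
    z=.0605
    print(movel(d2w([.001,-.053-.10,z]),.08,force_limit=12)); st()
    print(movel(d2w([.001,-.053-.17,z]),.05,force_limit=9)); wait(.2); st('dy',w2d(observe()['eef_pos']))
c=cam('top'); cv2.imwrite('pics/t2.png',c['image'][130:330,190:450].repeat(3,0).repeat(3,1))
E
```

```text
t 18.0 pos [0.4895 0.0499 0.0611] w -0.002 gf 2.5 F [1.1 0.5 4.7] pressed
False
t 19.4 pos [ 0.4951 -0.0505  0.0611] w 0.001 gf 2.5 F [-0.1 -2.   5.6]
True
t 20.9 pos [ 0.4978 -0.1169  0.0607] w 0.002 gf 4.3 F [-0.5  2.2  4. ] dy [ 0.0009594  -0.22002593  0.06071832]
```

View pics/t2.png

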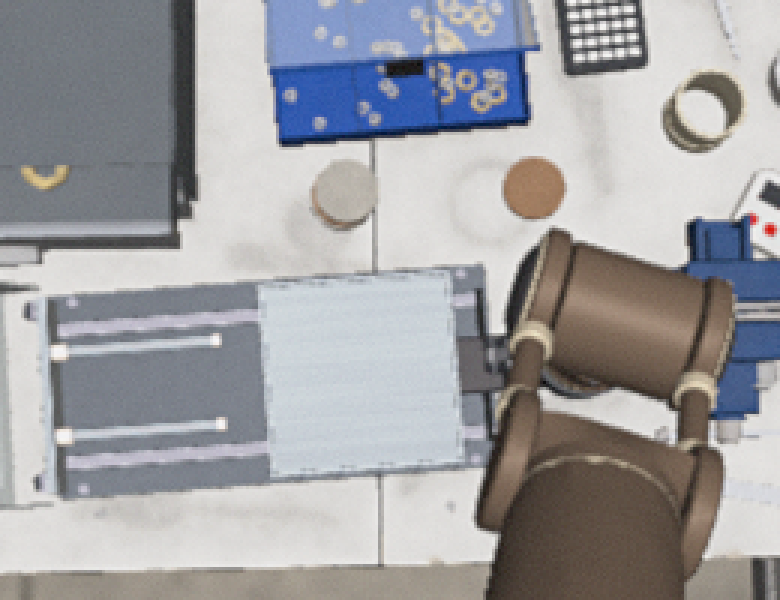

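The tray looks fully out at (260–460, 270–475), and the finger stopped against the cheek. I'll release the button and measure the tray, stones and button. I'll also touch the bare bench to find the fingertip height at the stone opening.

Run:
```python
from slide import *
p=observe()['eef_pos']; movel(d2w([.001,-.215,.0605]),.05); movel(d2w([.001,-.209,.15]),.1)
movel((0.45,0.25,.25),.25) if False else None
# move aside to touch bench left of pile: world (0.62,-0.03)
q=(0.62,-0.032,.15); move_pose(q,down(np.pi)); grip(.72,40)
for n in('top','scene'):
    c=cam(n); W=cloud(c); D=(W-D0)@Rd; g=c['image'].astype(int)
    m=(D[...,2]>.022)&(D[...,2]<.04)&(abs(D[...,0])<.09)&(D[...,1]<0.03)&(D[...,1]>-.165)&(g.min(-1)>150)
    m=cv2.morphologyEx(m.astype(np.uint8),cv2.MORPH_OPEN,np.ones((5,5),np.uint8))>0
    print(n,'tray',np.round(cv2.minAreaRect((D[m][:,:2]*1000).astype(np.float32)),1) if 0 else cv2.minAreaRect((D[m][:,:2]*1000).astype(np.float32)),np.median(D[m][:,2]))
    m=(D[...,2]>0.036)&(D[...,2]<0.056)&(abs(D[...,0])<.02)&(D[...,1]<-.185)&(D[...,1]>-.235)&(g.min(-1)>110)
    vv,uu=np.nonzero(m); print('button',len(uu),np.nanmedian(D[m],0) if len(uu) else '', w2d(at_z(c,uu.mean(),vv.mean(),.044)) if len(uu) else '')
    for s in cut_out('stone_1',n)[:5]:
        Q=W[s['pixels']]; k=np.nanpercentile(Q[:,2],70); T=Q[abs(Q[:,2]-k)<.004]
        print('stone',round(s['score'],2),np.round(np.array(s['centre'])*[640,480]),'topz',round(k,3),'xy',np.round((np.nanpercentile(T,2,axis=0)+np.nanpercentile(T,98,axis=0))[:2]/2,4),'ext',np.round(np.nanpercentile(T,98,axis=0)-np.nanpercentile(T,2,axis=0),3))
movel((0.62,-.032,.05),.2); print(movel((.62,-.032,.005),.03,force_limit=3)); st('touch')
movel((.62,-.032,.1),.2)
```

```text
top tray ((1.4822158813476562, -28.138919830322266), (79.10016632080078, 149.76406860351562), 89.88988494873047) 0.028600327370998636
button 0  
stone 0.63 [390. 177.] topz 0.012 xy [ 0.6677 -0.1586] ext [0.037 0.019 0.007]
stone 0.62 [300. 191.] topz 0.032 xy [0.6342 0.0514] ext [0.045 0.028 0.007]
scene tray ((-0.46294403076171875, -60.61811828613281), (158.9044189453125, 151.07168579101562), 89.73258209228516) 0.027409047113254786
button 73 [ 0.00178111 -0.20503415  0.03832343] [-0.00307484 -0.2086392   0.044     ]
stone 0.8 [412. 259.] topz 0.009 xy [ 0.6682 -0.1395] ext [0.047 0.034 0.005]
stone 0.61 [326. 239.] topz 0.017 xy [0.6174 0.0407] ext [0.023 0.042 0.007]
stone 0.59 [333. 232.] topz 0.029 xy [0.6301 0.0413] ext [0.045 0.045 0.006]
True
t 25.3 pos [ 0.6198 -0.032   0.0197] w 0.718 gf 2.3 F [-1.6 -0.3  5.6] touch
```

Stone_4 has been nudged to about (0.668, -0.15), as the task warned could happen. I'll measure it again later. First I'll pick the top stone of the pile.

```bash
cat > pick.py <<'E'
from h import *
TM=np.array([0.0,-0.0686,0.028])
def pick(x,y,zb,tip=2.5,yaw=np.pi,wopen=.76):
    """stone underside at zb; fingertips tip mm above it"""
    grip(wopen,60)
    move_pose((x,y,.13),down(yaw)); 
    z=zb+tip/1000+.0219
    movel((x,y,z+.03),.2); hit=movel((x,y,z),.05,force_limit=6)
    grip(0.0,60); o=st('grip',hit)
    movel((x,y,.13),.15); o=st('lift'); return 0.5<o['gripper_width']<.66
def place(sx,sy,tip=2.5):
    yaw=np.deg2rad(135 if sx*sy>0 else 225)+YAW
    p=d2w(TM+[sx,sy,0]); z=.028+tip/1000+.0219
    move_pose((p[0],p[1],.13),down(yaw)); o=st('over')
    if not .5<o['gripper_width']<.66: print('LOST'); return
    movel((p[0],p[1],z+.010),.15); hit=movel((p[0],p[1],z-.002),.03,force_limit=3); st('down',hit)
    grip(.72); wait(.1); movel((p[0],p[1],.13),.15); st('up')
E
python3 - <<'E'
from pick import *
if pick(.632,.0415,.020): place(.032,.032)
move_pose((0.40,0.25,.25),down(np.pi))
for n in('top','scene'):
    c=cam(n); W=cloud(c)
    cv2.imwrite(f'pics/p1{n}.png',c['image'])
    for s in cut_out('stone_1',n)[:6]:
        Q=W[s['pixels']]; k=np.nanpercentile(Q[:,2],70); T=Q[abs(Q[:,2]-k)<.004]
        print(n,'stone',round(s['score'],2),np.round(np.array(s['centre'])*[640,480]),'topz',round(k,3),'xy',np.round((np.nanpercentile(T,2,axis=0)+np.nanpercentile(T,98,axis=0))[:2]/2,4),'ext',np.round(np.nanpercentile(T,98,axis=0)-np.nanpercentile(T,2,axis=0),3))
E
python3 -c "
import cv2
a=cv2.imread('pics/p1top.png')[150:300,190:430];b=cv2.imread('pics/p1scene.png')[205:345,235:475]
import numpy as np
cv2.imwrite('pics/p1.png',np.vstack([cv2.resize(x,None,fx=2,fy=2,interpolation=2) for x in(a,b)]))"
```

```text
t 28.0 pos [0.6329 0.0415 0.0454] w 0.551 gf 61.9 F [ 0.1 -0.8  3.3] grip False
t 28.7 pos [0.6311 0.0415 0.1291] w 0.55 gf 61.7 F [ 0.3  0.7 -1.8] lift
t 29.5 pos [0.5187 0.0679 0.1294] w 0.55 gf 61.6 F [ 0.2 -0.4 -0.7] over
t 30.5 pos [0.5199 0.068  0.0533] w 0.548 gf 62.2 F [-0.7  0.2  3.4] down True
t 31.5 pos [0.5181 0.0679 0.1296] w 0.723 gf 0.0 F [-0.1 -0.7  0. ] up
top stone 0.86 [384. 179.] topz 0.011 xy [ 0.6707 -0.1442] ext [0.045 0.044 0.007]
top stone 0.71 [304. 193.] topz 0.022 xy [0.6324 0.0449] ext [0.043 0.043 0.007]
top stone 0.71 [294. 241.] topz 0.039 xy [0.5206 0.0685] ext [0.044 0.044 0.007]
scene stone 0.83 [330. 235.] topz 0.02 xy [0.6286 0.0436] ext [0.043 0.044 0.005]
scene stone 0.56 [295. 253.] topz 0.038 xy [0.5173 0.0673] ext [0.045 0.046 0.005]
```

View pics/p1.png

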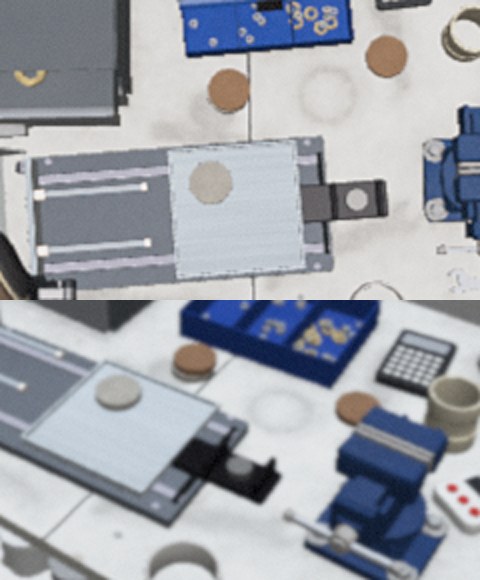

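The first stone lies flat at tray slot (+,+). The button shows up at (357,200), and stone_4 is now at about (0.669, -0.144). I'll carry on with the rest.

```bash
cat >> pick.py <<'E'
def stones():
    move_pose((0.40,0.25,.25),down(np.pi)); out=[]
    for n in('top','scene'):
        c=cam(n); W=cloud(c); cv2.imwrite(f'pics/l{n}.png',c['image'])
        for s in cut_out('stone_1',n)[:6]:
            Q=W[s['pixels']]; k=np.nanpercentile(Q[:,2],70); T=Q[abs(Q[:,2]-k)<.004]
            lo,hi=np.nanpercentile(T,2,axis=0),np.nanpercentile(T,98,axis=0)
            out.append(np.r_[(lo+hi)[:2]/2,k]); print(n,round(s['score'],2),np.round(out[-1],4),'ext',np.round(hi-lo,3))
    return out
def near(S,x,y,r=.04):
    m=[s for s in S if np.hypot(s[0]-x,s[1]-y)<r]; return np.mean(m,0) if m else None
E
python3 - <<'E'
from pick import *
if pick(.6306,.0443,.010): place(-.032,.032)
S=stones(); a=near(S,.63,.045,.03); print(a)
if a is not None and a[2]<.016 and pick(a[0],a[1],0): place(.032,-.032)
S=stones(); b=near(S,.669,-.144); print(b)
E
```

```text
t 35.7 pos [0.6315 0.0443 0.0354] w 0.549 gf 61.8 F [-0.7  0.3  3.7] grip False
t 36.5 pos [0.6296 0.0443 0.129 ] w 0.551 gf 61.6 F [-0.4 -0.7 -1.2] lift
t 37.3 pos [0.4556 0.0643 0.1299] w 0.552 gf 61.6 F [ 0.6  0.5 -0.3] over
t 38.2 pos [0.456  0.0645 0.0533] w 0.551 gf 62.2 F [-1.   0.3  5.6] down True
t 39.3 pos [0.4542 0.0643 0.1296] w 0.722 gf 0.0 F [-0.5  0.2 -0.2] up
top 0.84 [0.5208 0.0685 0.0395] ext [0.044 0.044 0.007]
top 0.68 [0.4572 0.0662 0.0398] ext [0.042 0.046 0.007]
top 0.65 [0.6302 0.0471 0.0117] ext [0.045 0.043 0.007]
top 0.64 [ 0.67   -0.1442  0.0114] ext [0.042 0.045 0.007]
scene 0.82 [0.4531 0.0647 0.0378] ext [0.043 0.045 0.005]
scene 0.8 [0.5173 0.0665 0.0377] ext [0.044 0.044 0.005]
scene 0.77 [0.6274 0.045  0.0094] ext [0.046 0.044 0.005]
scene 0.67 [ 0.668  -0.1401  0.0095] ext [0.048 0.034 0.005]
[0.62878802 0.04604206 0.01055225]
t 43.7 pos [0.6296 0.046  0.0254] w 0.554 gf 61.7 F [-0.5 -0.6  3.7] grip False
t 44.5 pos [0.6277 0.046  0.1289] w 0.548 gf 61.7 F [ 0.1  0.1 -1.6] lift
t 45.4 pos [0.5223 0.0041 0.1295] w 0.547 gf 61.7 F [ 0.   0.  -0.6] over
t 46.4 pos [0.5234 0.004  0.0533] w 0.548 gf 62.1 F [-0.4  0.4  4.6] down True
t 47.5 pos [0.5216 0.0041 0.1296] w 0.718 gf 0.0 F [-0.7  0.4 -0.5] up
top 0.94 [0.5208 0.0684 0.0397] ext [0.044 0.044 0.006]
top 0.92 [ 0.67   -0.1434  0.0119] ext [0.045 0.042 0.007]
top 0.8 [0.4571 0.0672 0.0396] ext [0.046 0.044 0.007]
top 0.72 [0.5253 0.0058 0.0395] ext [0.042 0.042 0.007]
scene 0.87 [0.5219 0.0048 0.0375] ext [0.046 0.045 0.006]
scene 0.73 [ 0.6681 -0.1401  0.0091] ext [0.046 0.036 0.006]
scene 0.72 [0.5178 0.0673 0.0376] ext [0.046 0.046 0.005]
scene 0.66 [0.4537 0.0647 0.0377] ext [0.045 0.045 0.005]
scene 0.26 [ 0.3835 -0.2976  0.0049] ext [0.046 0.153 0.006]
[ 0.6690504  -0.14171144  0.01050892]
```

```bash
python3 - <<'E'
from pick import *
if pick(.669,-.1435,0,yaw=np.pi/2): place(-.032,-.032)
S=stones()
for s in S: print('tray frame',np.round(w2d(s)-TM,4))
E
python3 -c "
import cv2
a=cv2.imread('pics/ltop.png')[150:300,190:430];b=cv2.imread('pics/lscene.png')[205:345,235:475]
import numpy as np
cv2.imwrite('pics/p4.png',np.vstack([cv2.resize(x,None,fx=2,fy=2,interpolation=2) for x in(a,b)]))"
```

```text
t 52.5 pos [ 0.6699 -0.1438  0.0255] w 0.547 gf 62.0 F [-0.  0.  2.] grip False
t 53.4 pos [ 0.6679 -0.1432  0.1287] w 0.548 gf 61.7 F [ 0.  -0.8 -1.4] lift
t 54.4 pos [4.597e-01 1.000e-04 1.303e-01] w 0.548 gf 61.6 F [ 0.8 -0.5 -0.4] over
t 55.3 pos [4.595e-01 3.000e-04 5.330e-02] w 0.546 gf 62.2 F [-0.1  0.7  4. ] down True
t 56.4 pos [0.4577 0.0005 0.1296] w 0.726 gf 0.0 F [ 0.9 -0.  -0.4] up
top 0.87 [0.5243 0.0059 0.0396] ext [0.044 0.044 0.007]
top 0.85 [0.5208 0.0686 0.0394] ext [0.044 0.044 0.007]
top 0.7 [4.615e-01 3.000e-04 3.940e-02] ext [0.044 0.044 0.007]
top 0.69 [0.4571 0.0671 0.0399] ext [0.042 0.044 0.007]
scene 0.87 [0.522  0.0056 0.0374] ext [0.045 0.046 0.005]
scene 0.77 [0.4537 0.0655 0.0379] ext [0.045 0.045 0.005]
scene 0.68 [ 0.4577 -0.0014  0.0376] ext [0.043 0.046 0.005]
scene 0.63 [0.5175 0.0678 0.0376] ext [0.046 0.045 0.005]
tray frame [ 0.0342 -0.0302  0.0116]
tray frame [0.0342 0.0325 0.0114]
tray frame [-0.0288 -0.0324  0.0114]
tray frame [-0.0294  0.0346  0.0119]
tray frame [ 0.0319 -0.0304  0.0094]
tray frame [-0.0329  0.0331  0.0099]
tray frame [-0.0326 -0.0338  0.0096]
tray frame [0.0309 0.0319 0.0096]
```

View pics/p4.png

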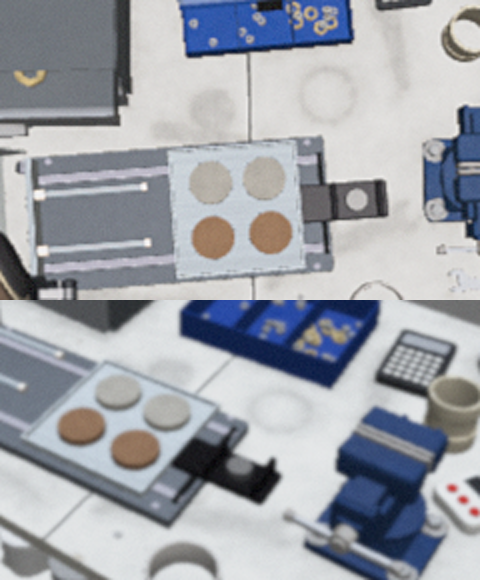

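All four stones lie flat on the tray. Next I'll slide it home.

Run:
```python
from slide import *
grip(0.0,20); move_pose(d2w([.001,-.209,.15]),RY)
o=press(-.209)
if o['wrist_force'][2]>3:
    z=.0605
    print(movel(d2w([.001,-.209+.12,z]),.06,force_limit=12)); st()
    print(movel(d2w([.001,-.053+.017,z]),.03,force_limit=9)); wait(.2); o=st(); print(w2d(o['eef_pos']))
    movel(d2w([.001,-.046,z]),.05); movel(d2w([.001,-.053,.15]),.1)
    move_pose((0.40,0.25,.27),RY)
for n in('top','scene'):
    c=cam(n); cv2.imwrite(f'pics/l{n}.png',c['image']); W=cloud(c); D=(W-D0)@Rd; g=c['image'].astype(int)
    m=(D[...,2]>0.03)&(D[...,2]<0.056)&(abs(D[...,0])<.02)&(D[...,1]<-.03)&(D[...,1]>-.08)&(g.min(-1)>110)
    vv,uu=np.nonzero(m)
    if len(uu): print(n,'button',len(uu),np.nanmedian(D[m],0), w2d(at_z(c,uu.mean(),vv.mean(),.044)))
a=cv2.imread('pics/ltop.png')[170:300,190:430];b=cv2.imread('pics/lscene.png')[160:330,150:390]
cv2.imwrite('pics/p5.png',np.vstack([cv2.resize(x,None,fx=2,fy=2,interpolation=2) for x in(a,b)]))
```

```text
t 61.6 pos [ 0.4976 -0.106   0.061 ] w 0.002 gf 2.5 F [-1.1  0.1  5.5] pressed
False
t 63.8 pos [0.4909 0.0138 0.061 ] w -0.001 gf 2.5 F [-0.7  0.5  4.8]
True
t 65.4 pos [0.4889 0.0597 0.0612] w -0.0 gf 4.8 F [-0.4 -2.5  5.2]
[ 0.00193974 -0.04313155  0.06118451]
top button 99 [ 0.00119402 -0.05547313  0.03946544] [ 0.00107882 -0.05544293  0.044     ]
scene button 56 [ 0.00038613 -0.05522862  0.03862801] [-0.00358245 -0.05900335  0.044     ]
```

View pics/p5.png

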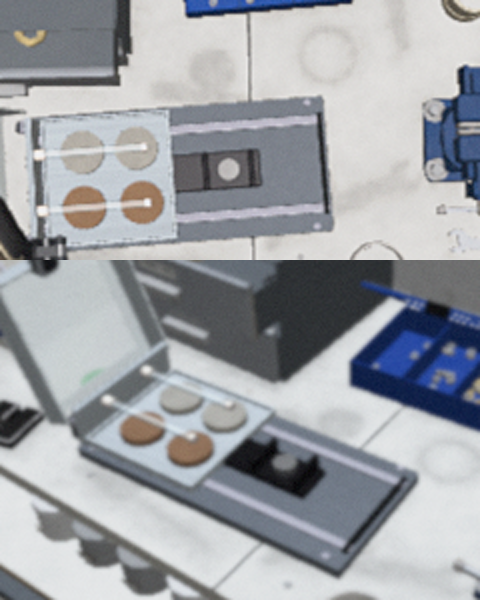

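Tray is home visually and the stones are in place; check the button against the start picture for exact position.

Run:
```python
import cv2,numpy as np
for n,(x0,y0,x1,y1) in {'top':(296,246,322,264),'scene':(283,248,312,272)}.items():
    A=cv2.imread(f'pics/{n}0.png');B=cv2.imread(f'pics/l{n}.png')
    for I in(A,B):
        g=I[y0:y1,x0:x1].min(-1).astype(int); m=(g>105).astype(np.uint8)
        k,l,s,c=cv2.connectedComponentsWithStats(m); 
        print(n,[(s[i,4],np.round(c[i]+[x0,y0],2)) for i in range(1,k) if s[i,4]>8])
    a=cv2.cvtColor(A[y0-4:y1+4,x0-4:x1+10],cv2.COLOR_BGR2GRAY).astype(np.float32);b=cv2.cvtColor(B[y0-4:y1+4,x0-4:x1+10],cv2.COLOR_BGR2GRAY).astype(np.float32)
    print('shift',cv2.phaseCorrelate(a,b,cv2.createHanningWindow(a.shape[::-1],cv2.CV_32F)))
cv2.imwrite('pics/cmp.png',np.vstack([np.hstack([cv2.resize(cv2.imread(f'pics/{p}.png')[y0-6:y1+6,x0-14:x1+14],(390,300) ,interpolation=2) for p in (n+'0','l'+n)]) for n,(x0,y0,x1,y1) in {'top':(296,246,322,264),'scene':(283,248,312,272)}.items()]))
```

```text
top [(np.int32(37), array([320.38, 253.65])), (np.int32(106), array([302.87, 254.16]))]
top [(np.int32(21), array([320.67, 251.48])), (np.int32(109), array([303.95, 254.28]))]
shift ((0.9730388761183981, 0.6187142579350446), 0.906074540703385)
scene [(np.int32(240), array([298.59, 253.35]))]
scene [(np.int32(275), array([299.09, 254.27]))]
shift ((1.5632711331896374, 0.3822791300294881), 1.1227375788821115)
```

View pics/cmp.png

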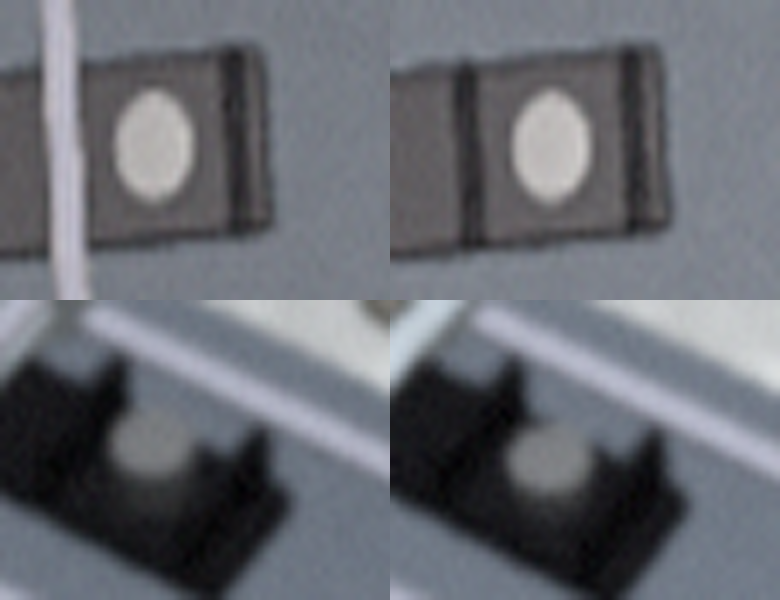

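The button sits about 1 px (2–3 mm) short and lower than at the start, so the tray is not locked yet. I'll check whether it really locked at the loading end, using the saved pictures.

Run:
```python
from h import *
cs={n:cam(n) for n in('top','scene')}
def blob(I,c,p,thr=105,r=13):
    u,v=map(int,np.round(px(c,p))); g=I[v-r:v+r,u-r:u+r].min(-1); 
    k,l,s,ce=cv2.connectedComponentsWithStats((g>thr).astype(np.uint8))
    b=[i for i in range(1,k) if 20<s[i,4]<200 and s[i,2]<16 and s[i,3]<16]
    if not b: return None
    i=min(b,key=lambda i:np.hypot(*(ce[i]-r))); return ce[i]+[u-r,v-r],s[i,4]
for lab,ft,fs,y in [('start','top0','scene0',-.053),('out','p1top','p1scene',-.209),('now','ltop','lscene',-.055)]:
    o=[]
    for n,f,thr in(('top',ft,105),('scene',fs,95)):
        r=blob(cv2.imread(f'pics/{f}.png'),cs[n],d2w([0.001,y,.042]),thr); o.append(r)
    print(lab,o)
    if all(o):
        o1,d1=ray(cs['top'],*o[0][0]); o2,d2=ray(cs['scene'],*o[1][0])
        t=np.linalg.lstsq(np.c_[d1,-d2],o2-o1,rcond=None)[0]; print('  triang',w2d(o1+t[0]*d1),w2d(o2+t[1]*d2))
```

```text
start [(array([302.86792453, 254.16037736]), np.int32(106)), None]
out [(array([368.11711712, 249.34234234]), np.int32(111)), None]
now [(array([303.95412844, 254.28440367]), np.int32(109)), None]
```

Run:
```python
from h import *
c=cam('top'); s=cam('scene')
for lab,uv in [('start',(302.868,254.16)),('out',(368.117,249.342)),('now',(303.954,254.284))]:
    print(lab,[np.round(w2d(at_z(c,*uv,z)),4)[:2] for z in(.044,.039)])
tiles=[]
for lab,f,y in [('start','scene0',-.053),('out','p1scene',-.209),('now','lscene',-.0555)]:
    I=cv2.imread(f'pics/{f}.png')
    u,v=px(s,d2w([0.001,y,.044])); print(lab,'expected px up',u,v,' at z.039',px(s,d2w([.001,y,.039])))
    M=np.float32([[8,0,-8*u+130],[0,8,-8*v+150]]); t=cv2.warpAffine(I,M,(260,300),flags=cv2.INTER_CUBIC)
    cv2.drawMarker(t,(130,150),(0,0,255),0,20,1); tiles.append(t)
cv2.imwrite('pics/cmp2.png',np.hstack(tiles))
```

```text
start [array([ 0.0009, -0.0532]), array([ 0.0012, -0.0532])]
out [array([ 0.0006, -0.204 ]), array([ 0.0009, -0.2045])]
now [array([ 0.0004, -0.0557]), array([ 0.0007, -0.0556])]
start expected px up 290.85332637000784 258.00516387973204  at z.039 (np.float64(291.0007061807495), np.float64(259.79525295130543))
out expected px up 356.6395615844784 285.64514234443385  at z.039 (np.float64(356.5717839089677), np.float64(287.47181727337204))
now expected px up 291.8362791357073 258.41814986665133  at z.039 (np.float64(291.9806718556204), np.float64(260.2088817030914))
```

View pics/cmp2.png

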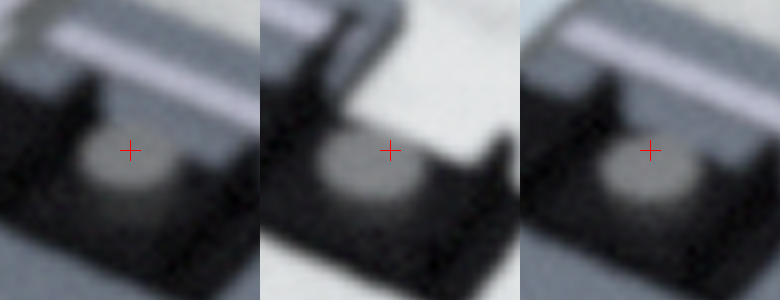

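My back-off moves while still pressing dragged the carriage back, 5 mm at the out end and 2.5 mm at home. So neither end locked, and step 2 hasn't been met yet. To keep the step order, I'll slide out to just short of the end, take one stone off, and then lock fully out. After that I'll put the stone back and slide home, lifting the finger straight up each time.

```bash
cat >> pick.py <<'E'
def button(y):
    """dryer y of button from top camera (arm out of the way)"""
    c=cam('top'); I=c['image']; u,v=map(int,np.round(px(c,d2w([.001,y,.042])))); r=13
    g=I[v-r:v+r,u-r:u+r].min(-1); k,l,s,ce=cv2.connectedComponentsWithStats((g>105).astype(np.uint8))
    b=[i for i in range(1,k) if 60<s[i,4]<160 and s[i,2]<16 and s[i,3]<16]
    i=min(b,key=lambda i:np.hypot(*(ce[i]-r))); return w2d(at_z(c,*(ce[i]+[u-r,v-r]),.042))[1]
E
python3 - <<'E'
from slide import *
from pick import *
grip(0.0,20); move_pose(d2w([.001,-.0557,.15]),RY)
o=press(-.0557)
print(movel(d2w([.001,-.199,.0605]),.06,force_limit=12)); wait(.3); st()
movel(d2w([.001,-.199,.15]),.1)
move_pose((0.40,0.25,.27),RY)
y=button(-.195); print('button',y,'carriage',-.0532-y)
S=stones()
for s in S: print(np.round(w2d(s)-[0,y+.14,.028],4))
E
```

```text
t 71.1 pos [0.489  0.0471 0.061 ] w 0.001 gf 2.5 F [-1.5 -0.   5.9] pressed
False
t 74.0 pos [ 0.497 -0.096  0.061] w 0.001 gf 2.5 F [-0.8  0.8  6.2]
button -0.1990438880206579 carriage 0.1458438880206579
top 0.89 [0.4616 0.0059 0.0393] ext [0.044 0.042 0.007]
top 0.73 [0.5197 0.0742 0.0394] ext [0.046 0.042 0.007]
top 0.71 [0.5232 0.012  0.0397] ext [0.042 0.041 0.007]
top 0.69 [0.4562 0.0731 0.0399] ext [0.044 0.041 0.007]
scene 0.82 [0.5176 0.0719 0.0378] ext [0.046 0.045 0.005]
scene 0.79 [0.4541 0.0711 0.0376] ext [0.046 0.046 0.005]
scene 0.78 [0.4579 0.004  0.0377] ext [0.046 0.044 0.005]
scene 0.68 [0.5218 0.0107 0.0374] ext [0.046 0.046 0.005]
[-0.0284 -0.0364  0.0113]
[0.0335 0.0287 0.0114]
[ 0.0334 -0.0337  0.0117]
[-0.03    0.031   0.0119]
[0.0313 0.0265 0.0098]
[-0.0323  0.0292  0.0096]
[-0.0321 -0.0381  0.0097]
[ 0.032  -0.0349  0.0094]
```

Run:
```python
from slide import *
from pick import *
ok=pick(.5187,.073,.028,yaw=np.deg2rad(135)+YAW,wopen=.72)
if ok:
    move_pose((.625,.045,.13),down(np.pi)); movel((.625,.045,.035),.15); print(movel((.625,.045,.0225),.03,force_limit=3)); st()
    grip(.74); movel((.625,.045,.13),.15)
    move_pose((0.40,0.25,.27),RY); grip(0,20)
    y=button(-.199); print('button',y)
    move_pose(d2w([.001,y,.15]),RY); press(y)
    print(movel(d2w([.001,-.209-.02,.0605]),.04,force_limit=15)); wait(.3); st('y',w2d(observe()['eef_pos'])[1])
    p=observe()['eef_pos']; movel((p[0],p[1],.15),.1); wait(.3)
    move_pose((0.40,0.25,.27),RY)
    y=button(-.208); print('button',y,'carriage',-.0532-y)
    S=stones()
    for s in S: print(np.round(w2d(s)-[0,y+.14,.028],4))
    s=cam('scene'); u,v=px(s,d2w([.001,y,.044]))
    t=cv2.warpAffine(s['image'],np.float32([[8,0,-8*u+130],[0,8,-8*v+150]]),(260,300),flags=2); cv2.drawMarker(t,(130,150),(0,0,255),0,20,1); cv2.imwrite('pics/b3.png',t)
```

```text
t 79.9 pos [0.5193 0.073  0.0533] w 0.548 gf 61.1 F [-1.  1.  5.] grip False
t 80.6 pos [0.5179 0.0729 0.1293] w 0.552 gf 61.7 F [ 0.3  0.2 -1.9] lift
True
t 82.5 pos [0.6261 0.045  0.0254] w 0.551 gf 62.3 F [ 0.6 -0.   3.5]
button -0.19909277128797176
t 89.0 pos [ 0.4971 -0.0961  0.061 ] w -0.004 gf 2.5 F [-0.7  0.5  5.4] pressed
True
t 89.9 pos [ 0.4982 -0.1172  0.0609] w 0.001 gf 5.7 F [0.8 2.6 5.9] y -0.2203354768305134
button -0.20978818027984591 carriage 0.15658818027984592
top 0.78 [0.4562 0.0623 0.0397] ext [0.044 0.044 0.007]
top 0.73 [ 0.4604 -0.0044  0.0398] ext [0.042 0.044 0.007]
top 0.61 [0.6267 0.0471 0.0117] ext [0.044 0.043 0.007]
top 0.56 [0.5253 0.0012 0.0394] ext [0.042 0.044 0.007]
top 0.32 [0.5048 0.3545 0.2023] ext [0.099 0.032 0.008]
scene 0.86 [0.6221 0.0443 0.0094] ext [0.043 0.044 0.005]
scene 0.82 [0.4547 0.0601 0.0378] ext [0.045 0.045 0.005]
scene 0.64 [ 0.5212 -0.0006  0.0376] ext [0.046 0.043 0.005]
scene 0.64 [ 0.4592 -0.0062  0.0376] ext [0.046 0.046 0.005]
[-0.0307  0.031   0.0117]
[-0.0301 -0.0358  0.0118]
[ 0.1388  0.0064 -0.0163]
[ 0.0349 -0.0338  0.0114]
[0.0342 0.3201 0.1743]
[ 0.134   0.0038 -0.0186]
[-0.0323  0.0289  0.0098]
[ 0.0308 -0.0354  0.0096]
[-0.0315 -0.0375  0.0096]
```

View pics/b3.png

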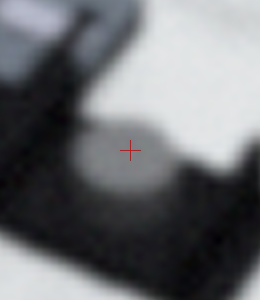

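The tray is now fully out (0.1566 m by picture), and the button matches its "up" look at the start. I'll put the stone back, slide home and lift straight up.

Run:
```python
from slide import *
from pick import *
import pick as pk
pk.TM=np.array([0.0,-.0695,.028])
if pick(.6244,.0455,0): place(.033,.031)
S=stones(); T=[w2d(s)-pk.TM for s in S]; T=[t for t in T if abs(t[:2]).max()<.06]
for t in T: print(np.round(t,4))
y=button(-.2098); print('button',y)
if len(T)>=7:
    grip(0,20); move_pose(d2w([.001,y,.15]),RY); o=press(y)
    print(movel(d2w([.001,y+.125,.0605]),.06,force_limit=12))
    print(movel(d2w([.001,-.053+.02,.0605]),.03,force_limit=15)); wait(.3); st('y',w2d(observe()['eef_pos'])[1])
    p=observe()['eef_pos']; movel((p[0],p[1],.15),.1); wait(.3)
    move_pose((0.40,0.22,.27),RY)
    y=button(-.055); print('button',y,'carriage',-.0532-y)
    s=cam('scene'); u,v=px(s,d2w([.001,-.053,.044]))
    t=cv2.warpAffine(s['image'],np.float32([[8,0,-8*u+130],[0,8,-8*v+150]]),(260,300),flags=2); cv2.drawMarker(t,(130,150),(0,0,255),0,20,1)
    t2=cv2.resize(s['image'][150:300,150:390],(480,300)); cv2.imwrite('pics/b4.png',np.hstack([t,t2]))
```

```text
t 96.7 pos [0.6253 0.0455 0.0254] w 0.55 gf 61.7 F [-0.6  0.1  2.7] grip False
t 97.5 pos [0.6233 0.0455 0.1289] w 0.548 gf 61.7 F [ 0.2  0.4 -1.6] lift
t 98.3 pos [0.5198 0.0661 0.1294] w 0.552 gf 61.6 F [-0.2  0.3 -1.2] over
t 99.3 pos [0.5209 0.0662 0.0533] w 0.554 gf 62.2 F [-0.2  0.4  4.6] down True
t 100.3 pos [0.5191 0.0661 0.1295] w 0.717 gf 0.0 F [ 0.9  0.8 -0.3] up
top 0.93 [0.5242 0.0013 0.0397] ext [0.044 0.044 0.007]
top 0.84 [ 0.4617 -0.0045  0.0391] ext [0.044 0.044 0.007]
top 0.83 [0.457  0.0626 0.0397] ext [0.046 0.044 0.007]
top 0.79 [0.5223 0.0669 0.0394] ext [0.042 0.042 0.007]
scene 0.8 [ 0.4586 -0.0059  0.0376] ext [0.045 0.046 0.005]
scene 0.79 [0.5197 0.0644 0.0376] ext [0.046 0.044 0.005]
scene 0.67 [0.4536 0.061  0.0376] ext [0.045 0.046 0.005]
scene 0.59 [5.222e-01 5.000e-04 3.750e-02] ext [0.045 0.046 0.005]
[ 0.0339 -0.034   0.0117]
[-0.0289 -0.0363  0.0111]
[-0.0298  0.031   0.0117]
[0.0357 0.0317 0.0114]
[-0.032  -0.0374  0.0096]
[0.0329 0.0293 0.0096]
[-0.0333  0.0296  0.0096]
[ 0.0318 -0.0346  0.0095]
button -0.20973817062199213
t 105.5 pos [ 0.4982 -0.1069  0.0612] w -0.001 gf 2.5 F [ 0.4 -0.3  5. ] pressed
False
True
t 109.4 pos [0.4883 0.0597 0.0609] w -0.003 gf 5.4 F [-0.4 -3.1  3.5] y -0.043154780305554974
button -0.053343705294043406 carriage 0.0001437052940434086
```

View pics/b4.png

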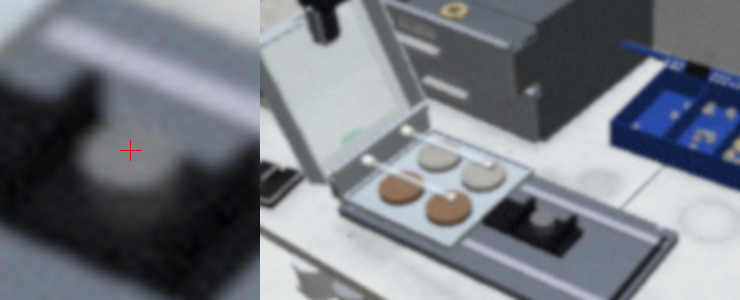

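The tray is home and the button is up. Now I'll close the cover.

Run:
```python
from openc import *
grip(.28,40); move_pose(tcp(1.92,.1),RY); print(movel(tcp(1.92),.06,force_limit=6)); st()
grip(0.0,40); o=st('grip')
if o['gripper_width']>.06:
    for th in list(np.arange(1.8,.05,-.14))+[0.04,0.0]:
        movel(tcp(th),.12 if th>.2 else .05); o=observe()
        if abs(o['wrist_force']).max()>20 or o['gripper_width']<.06: st('!!',th); break
    wait(.2); st(th)
```

```text
False
t 114.7 pos [0.4688 0.3907 0.2319] w 0.279 gf 0.0 F [ 0.  -0.9 -0.5]
t 115.0 pos [0.4687 0.3908 0.2318] w 0.097 gf 39.0 F [-0.   1.3  1.3] grip
t 121.4 pos [0.4862 0.0762 0.105 ] w 0.096 gf 40.7 F [ 4.   0.6 -1.3] 0.0
```

Run:
```python
from openc import *
grip(.26); wait(.2); movel(tcp(0,.12),.1); st(); movel(d2w([0,-.12,.3]),.25); move_pose((0.35,0.35,.3),RY)
out=[]
for n in('top','scene'):
    c=cam(n); W=cloud(c); D=(W-D0)@Rd
    m=(abs(D[...,0])<0.045)&(D[...,1]>-0.045)&(D[...,1]<-.012)&(D[...,2]>0.08)&(D[...,2]<0.15)
    print(n,'bar',np.round(np.median(D[m],0),4),m.sum())
    out.append(cv2.resize(c['image'][160:320,190:430] if n=='top' else c['image'][190:350,170:410],(480,320)))
cv2.imwrite('pics/fin.png',np.vstack(out)[:600])
```

```text
t 123.2 pos [0.4855 0.0762 0.2242] w 0.26 gf 0.0 F [ 0.6 -0.2 -0.6]
top bar [ 0.0002 -0.0253  0.0961] 198
scene bar [-0.0022 -0.0282  0.0947] 175
```

View pics/fin.png

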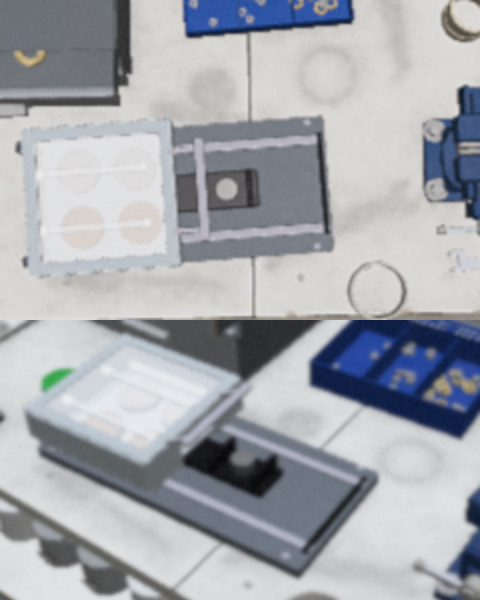

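The cover is shut, with its bar at the same place and height as at the start. All four stones show through it, and the robot is clear.

```bash
python3 -c "
from bench import *
print(hand_in())"
```

```text
the job is handed in; nothing more can be done
None
```

I handed the job in with all four stones flat on the tray, the tray home with its button up, and the cover shut. My first slide out didn't lock, so I took one stone off, locked the tray fully out and put it back before sliding home; `hand_in()` gave no verdict.

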